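Lay a standing drill core back in its row

ROBOT

A 6-joint arm with a two-finger parallel gripper is mounted at the origin on the work surface. World frame = base frame: x ahead of the robot, y to its left, z up, the work surface at z = 0. Lengths are in m, angles in rad, forces in N, time in s.
With the tool pointing down it reaches from about 0.275 to 0.725 m from the base axis. Payload 5.6 kg.
Tool frame: the origin (TCP) lies at the very end of the fingers, on their centre line; the grasp point (between the pads) lies 19 mm behind it; z points along the fingers, y is the line along which they close (so a half turn about z gives the same grasp; the last joint's range is limited). The gripper opens to 85 mm and grips with 20 to 120 N. Pads are 22 mm wide; open, the fingers measure 114 mm over their backs; the gripper's body (76 mm by 85 mm) begins 54 mm behind the grasp point. The pads swing forward as they close: fully open they stand 13 mm farther back than shut.
Start: joints at [-1.029, 0.255, 0.108, 0, -1.424, -0.285], TCP at [0.14, -0.532, 0.231] pointing down, gripper open.
Joint ranges: [-2.95, 2.95], [-1.21, 1.97], [-1.09, 1.5], [-2.87, 1.71], [-2.94, -0.07], [-3.05, 3.05]. Speed limits (rad/s): [2.57, 2.57, 3.14, 3.14, 3.14, 3.14].

INTERFACE

Orientations are given as a unit quaternion [w, x, y, z].
In Python, from rig import ctrl, optics, job gives the robot as it stands.
- The arm moves only by the tool step_arm, never from a script. Its argument "plan" is a list of rows, each a list of 5 numbers: the shift along the tool's x, y, z in units of 30 mm (1.0 is 30 mm), then the turn about the tool's z in units of 0.08 rad (1.0 is 0.08 rad), then the opening, from -1 (shut) to 1 (fully open). In form: [[x, y, z, twist, grip], ...]. A call has 1 to 12 rows; each row shifts and turns the commanded pose from where the row before left it, along the tool's axes as they then stand; what a row does not reach is not made up. A row lasts 1/12 s, in which the tool goes at most 41.7 mm and 7.16 degrees, less where a joint would pass 70% of its speed; a pose out of reach is approached as far as the arm can. A call with a number of a shift or a turn outside -1 to 1 is refused whole. A call with a gripper value outside its range is refused whole. The fingers move at their own pace and stop on an object; "squeeze" is the grip in N (left out, the last holds). Time passes only in rows, so rows that do not move let the fingers close. It gives the time, the measured TCP pose, the force, the opening and the grip force at its end, in the units of the state.
- ctrl.get_obs(): the state, without advancing time (a new reading comes with each control period).
- optics.capture(name): name is "side" or "top" or "wrist"; returns a dict with "pixels" (480x640x3 uint8, blue, green, red), "fx", "fy", "cx", "cy" (pixels), "R" (3x3) and "t" (3): a world point X has camera coordinates R X + t. Camera axes: x right, y down, z forward; pixel columns grow to the right and rows downward; lengths in m; the calibration is good to about 2 mm. A picture is of the moment at which its call begins. There is no depth.
- job.sign_off(): hands the job in; it is judged then, once.
The state is a dict: "time": time; "q": joint angles; "joint_vel": joint speeds; "joint_torque": joint torques, N m; "position": TCP position; "eef_rot": TCP orientation; "force": force on the tool from outside, world axes, zero at the start; "ft_torque": the same for the moment, N m; "gripper_width": finger opening in m; "gripper_force": force on a finger pad.
Only numpy, scipy, OpenCV 4.12 (cv2) and the standard library are available. Lean on these libraries where they do the work, as an engineer would, in place of code of your own. Each camera call takes 0.05 s, during which the arm holds its last target. There are 200 camera calls.

TASK

In the core tray on the bench, one tall piece of drill core stands on end in the row that has a long empty stretch. Push it over so that it falls into the empty stretch of its own row, and once it lies there push on its end to slide it gently along the row until it meets the piece already lying at the other end. Only push: do not pinch or lift any core, and leave the other rows and everything else on the bench as they are.

Things in the scene. Friction and masses are not known exactly. Their poses are not given: they have to be found in the camera images.
- tall_core: Drill core standing on end in the open row, on its centre line, 80 mm from one end: stone cylinder, diameter 48 mm, height 125 mm, 0.5 to 0.75 kg. Origin at its middle (74.5 mm above the table); z is its axis, up while standing. Pushed near the top along the row it tips (falls by itself past 21 degrees) and lands in the row, 40 to 110 mm short of the lying piece.
- tall_core_top (a point): Centre of the tall core's upper end face (upper as it stands at the start).
- tall_core_foot (a point): Centre of the tall core's lower end face; once it lies, this is the end to push on.
- row_core: Core piece lying at the other end of the same row: diameter 48 mm, 130 mm long, 0.5 to 0.8 kg. Origin at its middle on its axis (36 mm above the table); y is its axis, along the row. It lies loose, 2 to 28 mm short of the end rail, and may be nudged along when met.
- open_row: Wooden row of the fixed three-row tray (any of the three) that holds only the tall core and one short lying core, far apart. Origin at its middle at table height; y along the row (within 0.2 rad of world y), x across. Inside 460 x 54 mm; floor 12 mm above the table, side walls (5 mm thick) and end rails (20 mm) up to 36 mm; row pitch 64 mm.
- stub_core: Bystander: a short stub of core standing on end in a neighbouring row, 48 mm in diameter, 60 mm high (its top 72 mm above the table). Origin at its middle.
- full_core_a: Bystander: core lying in a neighbouring row, 48 mm in diameter, 250 mm long, top 60 mm above the table. Origin at its middle, on its axis; y axis along it.
- full_core_b: Bystander: core lying in a neighbouring row, 48 mm in diameter, 170 mm long, top 60 mm above the table. Origin at its middle, on its axis; y axis along it.
- long_core: Bystander: core lying in a neighbouring row, 48 mm in diameter, 330 mm long, top 60 mm above the table. Origin at its middle, on its axis; y axis along it.
- dropper: Bystander: small white bottle standing on the table, 40 mm in diameter, 100 mm high. Origin under its base.
- hammer: Bystander: hammer lying on the table left of the tray, 280 mm long. Origin near the middle of the handle.
- mug: Bystander: white mug behind the tray, 80 mm in diameter, 90 mm high. Origin under its base.
- marker_block: Bystander: plain wooden depth-marker block on the table right of the tray, 100 x 45 x 22 mm. Origin under its base.
Mind the look-alikes: they are no part of the job. Leave any green or yellow look-alike of the row_core alone. Leave any blue or green look-alike of the tall_core alone.

How it is judged:
On the way, in this order (a step that is already met when the one before it is completed fails the run):
1. the tall core lies at rest in the open row (angle between tall_core's own z axis and vertical between 1.45 and 1.69 rad and x of tall_core in the frame of open_row between -0.012 and 0.012 m and height (world z) of tall_core below 0.048 m and linear speed of tall_core below 0.05 m/s), for 0.2 s.
2. lying in the row, it has met the other piece (angle between tall_core's own z axis and vertical between 1.45 and 1.69 rad and x of tall_core in the frame of open_row between -0.012 and 0.012 m and height (world z) of tall_core below 0.048 m and distance between tall_core and row_core below 0.1335 m), for 0.2 s.
At the end, for the whole second after the job is handed in: The tall core lies flat (within 7 degrees) in the open row, within 12 mm of the row's centre line, and its end is no more than 6 mm from the end of the other piece, which also still lies in the row; both are at rest (all of step 2 and x of row_core in the frame of open_row between -0.012 and 0.012 m and height (world z) of row_core below 0.048 m and linear speed of each of tall_core, row_core below 0.02 m/s); the robot touches nothing.
It fails at once if the tall core is lifted or carried (height (world z) of tall_core above 0.1 m or (angle between tall_core's own z axis and vertical below 0.3 rad and height (world z) of tall_core_foot above 0.032 m) or height (world z) of each of tall_core_foot, tall_core_top above 0.065 m).
It fails at once if the piece it should meet is lifted (height (world z) of row_core above 0.061 m).
It fails at once if a core is squeezed or rammed (over 60 N) (contact force between the fingers and tall_core above 60 N or contact force between the fingers and row_core above 60 N).
It fails at once if a bystander is moved by more than 20 mm (distance of any of stub_core, full_core_a, full_core_b, long_core, dropper, hammer, mug, marker_block from where it was at the start of the episode above 0.02 m).
It fails at once if the stub is tipped (angle between stub_core's own z axis and vertical above 0.3 rad).
It also fails if it takes over 42 s, if anything falls off the work surface, if the arm or the gripper's body presses on something with over 40 N, if the wrist force passes 120 N, or if a joint passes its speed limit or range.

## Working session

There is one attempt and no reset: what is moved stays moved. The work goes in short steps, Python scripts to look and compute and a tool call to move; the robot and the scene stay as the last step left them, time stands still between calls to the robot, and variables do not carry over. Pictures are saved under pics/ and viewed, at most 10 in all, crops included, and the job is handed in when it is done.

Besides the shell and the picture viewer there is one more tool, called after "Request:" as name(argument=value, ...), one argument or row to a line, values as JSON. step_arm: Moves the arm, as the interface text tells. Shifts and turns lie within -1 to 1; 1 stands for 30 mm of shift or 0.08 rad of turn. Its arguments: {"type":"object","properties":{"plan":{"type":"array","items":{"type":"array","items":{"type":"number"}}},"squeeze":{"type":"number"}},"required":["plan"]}

```bash
mkdir -p pics; python3 - <<'E'
from rig import ctrl,optics
import cv2,json
o=ctrl.get_obs();print(o)
for n in("top","side"):
    c=optics.capture(n);cv2.imwrite(f"pics/{n}0.png",c["pixels"])
    print(n,c["fx"],c["cx"],c["cy"],c["R"],c["t"])
E
```

```text
{'time': 0.0, 'q': array([-1.02937021e+00,  2.55734809e-01,  1.07021126e-01, -4.84186665e-04,
       -1.42388593e+00, -2.84604172e-01]), 'joint_vel': array([-0.00064181, -0.00189752,  0.00108799,  0.00129826,  0.00116797,
        0.00088672]), 'joint_torque': array([ 6.77910430e-04, -3.86630094e+01,  2.37945503e+01,  5.36491156e+00,
       -5.98737286e-03,  4.45873482e-06]), 'position': array([ 0.13964559, -0.53147311,  0.23040734]), 'eef_rot': array([-1.42576654e-04, -1.28022943e-01,  9.91770768e-01,  9.21939819e-04]), 'force': array([-0.7970679 ,  0.40463447,  0.60579047]), 'ft_torque': array([-0.0136543 , -0.03996573,  0.0101192 ]), 'gripper_force': 0.0, 'gripper_width': 0.08512308688318788}
top 501.1261808564234 318.5905426145797 246.513768566968 [[-0.00145324 -0.99965633 -0.02617452]
 [-0.99365378  0.00438744 -0.11239627]
 [ 0.11247248  0.02584507 -0.99331867]] [0.00121461 0.50379947 1.21422782]
side 554.268365505367 310.1236127032868 235.7215974977533 [[ 0.95110513 -0.3088133   0.00577795]
 [-0.20842663 -0.65550803 -0.72585643]
 [ 0.22794162  0.68916149 -0.68782196]] [-0.47005069  0.19338822  1.60723369]
```

View pics/top0.png

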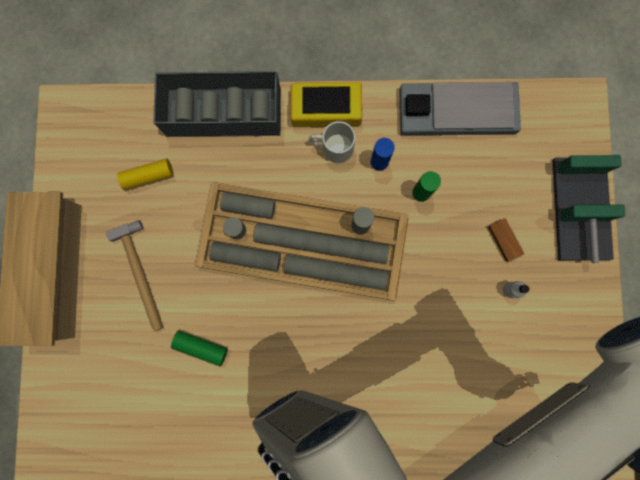

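View pics/side0.png

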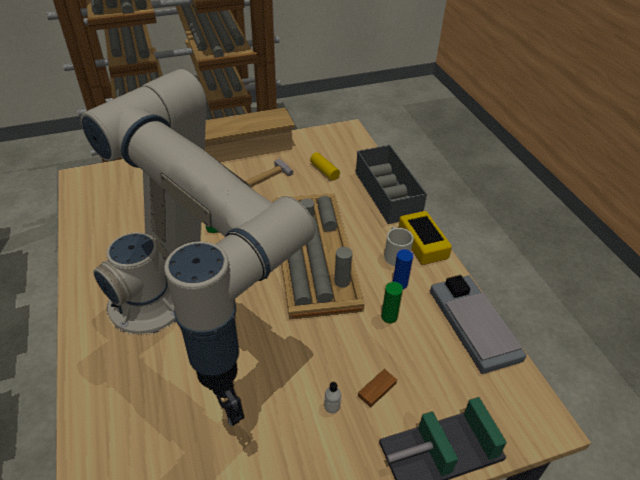

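The open row is the far one. The tall core stands at about (362,220) in the top view and the lying piece is at about (247,205), so the push goes toward +y. I'll enlarge this area.

```bash
python3 - <<'E'
import cv2
i=cv2.imread("pics/top0.png")[175:305,190:415]
cv2.imwrite("pics/crop0.png",cv2.resize(i,None,fx=3.5,fy=3.5,interpolation=cv2.INTER_CUBIC))
E
```

```text
(no output)
```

View pics/crop0.png

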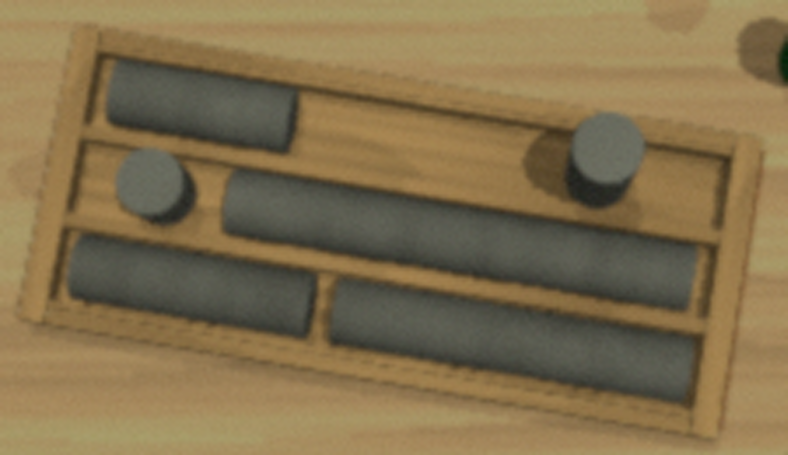

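The crop shows the tall core's top face centred at (608,147) and the tray corners at (85,25), (762,140), (715,437) and (20,318). The row core's near end is at x≈294 in the crop.

```bash
cat > h.py <<'E'
import numpy as np
from scipy.spatial.transform import Rotation as Rn
def ray(c,u,v,z):
    R=np.array(c["R"]);t=np.array(c["t"]);C=-R.T@t
    d=R.T@np.array([(u-c["cx"])/c["fx"],(v-c["cy"])/c["fy"],1]);return C+d*(z-C[2])/d[2]
def crop(c,u,v,z): return ray(c,190+(u+.5)/3.5-.5,175+(v+.5)/3.5-.5,z)
E
python3 - <<'E'
from rig import ctrl,optics
from h import *
c=optics.capture("top")
K=[crop(c,*p,.036) for p in((85,25),(762,140),(715,437),(20,318))]
for k in K:print(k.round(4))
print([np.linalg.norm(K[i]-K[(i+1)%4]).round(4) for i in range(4)])
T=crop(c,608,147,.137);print("top",T)
u=(K[0]-K[1]+K[3]-K[2])[:2];u/=np.linalg.norm(u);print("u",u,np.arctan2(-u[0],u[1]))
ctr=np.mean(K,0)[:2];n=np.array([u[1],-u[0]])
print("ctr",ctr,"n",n,"tall rel",(T[:2]-ctr)@u,(T[:2]-ctr)@n)
for p,z in (((298,90),.036),((291,150),.036),((295,120),.06),((107,90),.05)):
    X=crop(c,*p,z);print((X[:2]-ctr)@u,(X[:2]-ctr)@n)
o=ctrl.get_obs();q=o["eef_rot"];print(Rn.from_quat(np.r_[q[1:],q[0]]).as_matrix())
E
```

```text
[0.6679 0.2626 0.036 ]
[ 0.5812 -0.22    0.036 ]
[ 0.3728 -0.1831  0.036 ]
[0.4571 0.3041 0.036 ]
[np.float64(0.4903), np.float64(0.2117), np.float64(0.4944), np.float64(0.2149)]
top [ 0.55934445 -0.10491063  0.137     ]
u [0.17368587 0.98480111] -0.1745712000739912
ctr [0.51975885 0.04091392] n [ 0.98480111 -0.17368587] tall rel -0.1367327113346301 0.06431160395972657
0.08411568320609958 0.08632361425038
0.08114346020786395 0.042856272686251126
0.07872410194716663 0.06059320697466103
0.21554986176145227 0.06113055590818488
[[-9.67214621e-01 -2.53960016e-01 -4.33209005e-04]
 [-2.53960374e-01  9.67213675e-01  1.35440629e-03]
 [ 7.50406297e-05  1.42001949e-03 -9.99998989e-01]]
```

Request:
step_arm(
  plan=[
    [0,0,0,0.9,-1],
    [0,0,0,0.9,-1],
    [0,0,0,0.9,-1],
    [0,0,0,0.9,-1],
    [0,0,0,0.9,-1],
    [0,0,0,0.9,-1],
    [0,0,0,0,-1],
  ],
)

```text
time: 0.73
position: [0.1397, -0.5318, 0.2309]
eef_rot: [-0.0, 0.089, 0.996, 0.0]
force: [0.3, 1.0, -0.1]
gripper_width: 0.0009
gripper_force: 0.0
```

```bash
python3 - <<'E'
from rig import ctrl,optics
from h import *
import cv2
c=optics.capture("side")
for X in ([.5593,-.1049,.137],[.5572,-.1177,.137],[.5812,-.22,.036],[.3728,-.1831,.036],[.6679,.2626,.036]):
    p=np.array(c["R"])@X+c["t"];print(c["cx"]+c["fx"]*p[0]/p[2],c["cy"]+c["fy"]*p[1]/p[2])
i=cv2.imread("pics/side0.png")[180:330,270:420]
cv2.imwrite("pics/crop1.png",cv2.resize(i,None,fx=4,fy=4,interpolation=cv2.INTER_CUBIC))
o=ctrl.get_obs();q=o["eef_rot"];print(Rn.from_quat(np.r_[q[1:],q[0]]).as_matrix().round(3),o["position"],o["gripper_width"])
E
```

```text
343.7319885552076 252.027930083619
344.6277643187796 255.26408986092707
363.6163927110114 303.2021423499598
289.00424424491024 311.0904625884027
334.51598549542786 194.032681579731
[[-0.985  0.173 -0.   ]
 [ 0.173  0.985  0.001]
 [ 0.     0.001 -1.   ]] [ 0.13967739 -0.53179625  0.23094181] 6.331185024676888e-05
```

View pics/crop1.png

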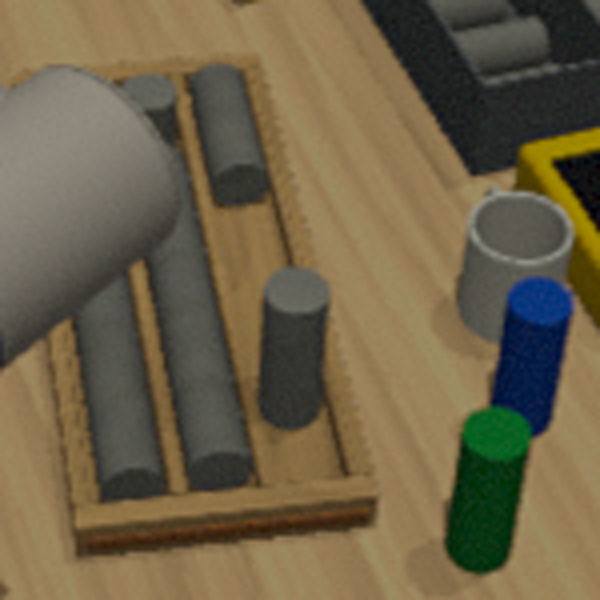

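In the side view the tall core's top sits at about (344.2, 252.7). That matches the projected estimate, so I'll approach.

Request:
step_arm(
  plan=[
    [-0.63,0.78,0,0,-1],
    [-0.63,0.78,0,0,-1],
    [-0.63,0.78,0,0,-1],
    [-0.63,0.78,0,0,-1],
    [-0.63,0.78,0,0,-1],
    [-0.63,0.78,0,0,-1],
    [-0.63,0.78,0,0,-1],
    [-0.63,0.78,0,0,-1],
    [-0.63,0.78,0,0,-1],
  ],
)

```text
time: 1.53
position: [0.3448, -0.353, 0.2313]
eef_rot: [0.0, 0.086, 0.996, 0.0]
force: [-0.4, -0.9, -0.4]
gripper_width: 0.0002
gripper_force: 0.0
```

Request:
step_arm(
  plan=[
    [-0.63,0.78,0,0,-1],
    [-0.63,0.78,0,0,-1],
    [-0.63,0.78,0,0,-1],
    [-0.63,0.78,0,0,-1],
    [-0.63,0.78,0,0,-1],
    [-0.63,0.78,0,0,-1],
    [-0.63,0.78,0,0,-1],
    [-0.63,0.78,0,0,-1],
    [-0.63,0.78,0,0,-1],
    [0,0,0,0,-1],
    [0,0,0,0,-1],
  ],
)

```text
time: 2.45
position: [0.5488, -0.1754, 0.2304]
eef_rot: [-0.001, 0.085, 0.996, 0.0]
force: [0.8, -0.3, -0.7]
gripper_width: -0.0001
gripper_force: 0.0
```

Request:
step_arm(
  plan=[
    [0.05,0,0.8,0,-1],
    [0,0,0.8,0,-1],
    [0,0,0.8,0,-1],
    [0,0,0.8,0,-1],
    [0,0,0.8,0,-1],
    [0,0,0,0,-1],
    [0,0,0,0,-1],
  ],
)

```text
time: 3.03
position: [0.5455, -0.177, 0.111]
eef_rot: [-0.001, 0.087, 0.996, -0.0]
force: [-0.0, -0.3, 0.7]
gripper_width: -0.0001
gripper_force: 0.0
```

Request:
step_arm(
  plan=[
    [0,0.2,0,0,-1],
    [0,0.2,0,0,-1],
    [0,0.2,0,0,-1],
    [0,0.2,0,0,-1],
    [0,0.2,0,0,-1],
    [0,0.2,0,0,-1],
    [0,0.2,0,0,-1],
    [0,0.2,0,0,-1],
  ],
)

```text
time: 3.7
position: [0.5552, -0.1285, 0.1116]
eef_rot: [0.0, 0.087, 0.996, -0.0]
force: [0.0, -0.9, 1.1]
gripper_width: -0.0002
gripper_force: 0.6
```

```bash
python3 - <<'E'
from rig import ctrl,optics
import cv2
c=optics.capture("side")
a=c["pixels"][180:330,270:420];b=optics.capture("top")["pixels"][150:300,270:420]
cv2.imwrite("pics/p2.png",cv2.resize(cv2.hconcat([a,b]),None,fx=2.6,fy=2.6,interpolation=cv2.INTER_CUBIC))
print(ctrl.get_obs()["position"])
E
```

```text
[ 0.55515607 -0.12802064  0.11123202]
```

View pics/p2.png

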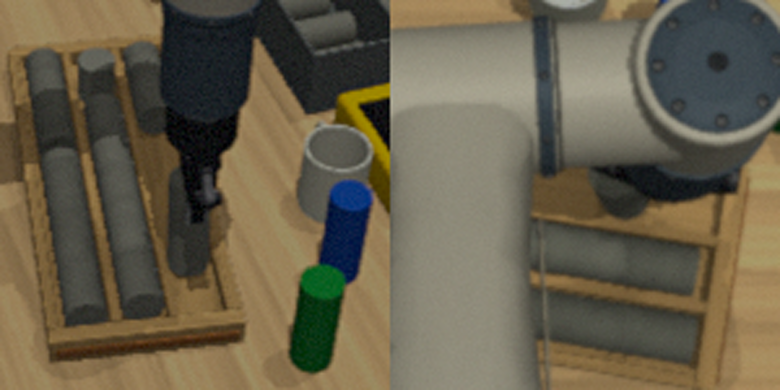

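The core has begun to tilt along the row, so I'll keep pushing gently.

Request:
step_arm(
  plan=[
    [0,0.2,0,0,-1],
    [0,0.2,0,0,-1],
    [0,0.2,0,0,-1],
    [0,0.2,0,0,-1],
    [0,0.1,0,0,-1],
    [0,0,0,0,-1],
    [0,0,0,0,-1],
    [0,0,0,0,-1],
    [0,0,0,0,-1],
    [0,0,0,0,-1],
    [0,0,0,0,-1],
    [0,0,0,0,-1],
  ],
)

```text
time: 4.8
position: [0.5597, -0.1025, 0.1112]
eef_rot: [-0.0, 0.088, 0.996, -0.0]
force: [0.4, -0.0, 1.3]
gripper_width: -0.0001
gripper_force: 0.0
```

```bash
python3 - <<'E'
from rig import ctrl,optics
import cv2
c=optics.capture("side")
a=c["pixels"][180:330,270:420];b=optics.capture("top")["pixels"][150:300,270:420]
cv2.imwrite("pics/p3.png",cv2.resize(cv2.hconcat([a,b]),None,fx=2.6,fy=2.6,interpolation=cv2.INTER_CUBIC))
print(ctrl.get_obs()["position"])
E
```

```text
[ 0.55972108 -0.10245138  0.11129526]
```

View pics/p3.png

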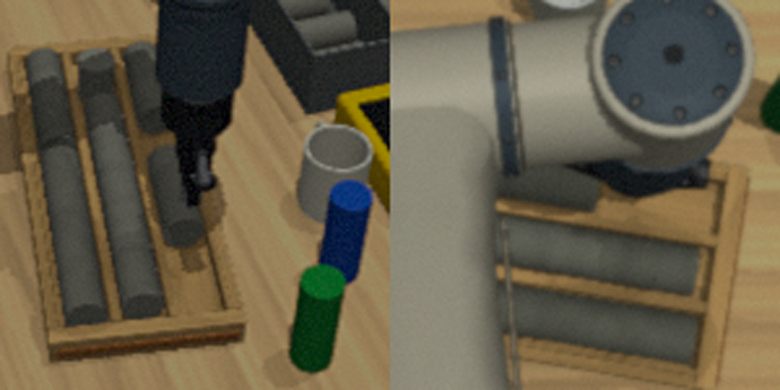

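The core lies in the row. Its foot face is centred at about (183,230) in the left crop, which is (340.4,268.5) in the side picture.

```bash
python3 - <<'E'
from rig import ctrl,optics
from h import *
u=np.array([.17369,.9848]);n=np.array([.9848,-.17369]);ctr=np.array([.5198,.0409])
for nm,p,z in(("side",(340.4,268.5),.036),("top",(350.5,224),.055)):
    X=ray(optics.capture(nm),*p,z);d=X[:2]-ctr;print(X,d@u,d@n)
d=ctrl.get_obs()["position"][:2]-ctr;print("tcp",d@u,d@n)
E
```

```text
[ 0.56520621 -0.07432544  0.036     ] -0.10558740667526575 0.06472953903784301
[ 0.55561064 -0.07874683  0.055     ] -0.111608251994429 0.05604777952325142
tcp -0.13420935974843948 0.06420949243986214
```

Request:
step_arm(
  plan=[
    [0,-0.7,0,0,-1],
    [0,-0.7,0,0,-1],
    [0,0,0.7,0,-1],
    [0,0,0.7,0,-1],
    [0,0,0.7,0,-1],
    [0,0,0.7,0,-1],
    [0,0,0,0,-1],
    [0,0,0,0,-1],
  ],
)

```text
time: 5.67
position: [0.5517, -0.1439, 0.0268]
eef_rot: [-0.001, 0.087, 0.996, -0.0]
force: [1.4, -1.5, 0.4]
gripper_width: 0.0002
gripper_force: 0.0
```

Request:
step_arm(
  plan=[
    [0,0.3,0,0,-1],
    [0,0.3,0,0,-1],
    [0,0.3,0,0,-1],
    [0,0.3,0,0,-1],
    [0,0.2,0,0,-1],
    [0,0.1,0,0,-1],
    [0,0.1,0,0,-1],
    [0,0.1,0,0,-1],
    [0,0.1,0,0,-1],
    [0,0.1,0,0,-1],
  ],
)

```text
time: 6.5
position: [0.562, -0.0882, 0.0273]
eef_rot: [-0.0, 0.088, 0.996, -0.001]
force: [-0.4, -2.6, -1.0]
gripper_width: -0.0005
gripper_force: 1.7
```

Request:
step_arm(
  plan=[
    [0,0.1,0,0,-1],
    [0,0.1,0,0,-1],
    [0,0.1,0,0,-1],
    [0,0.1,0,0,-1],
    [0,0.1,0,0,-1],
    [0,0.1,0,0,-1],
    [0,0.1,0,0,-1],
    [0,0.1,0,0,-1],
    [0,0.1,0,0,-1],
    [0,0.1,0,0,-1],
    [0,0.1,0,0,-1],
    [0,0.1,0,0,-1],
  ],
)

```text
time: 7.5
position: [0.5687, -0.0519, 0.0273]
eef_rot: [-0.0, 0.087, 0.996, -0.0]
force: [-1.0, -4.2, 1.1]
gripper_width: 0.0002
gripper_force: 1.7
```

Request:
step_arm(
  plan=[
    [0,0.1,0,0,-1],
    [0,0.1,0,0,-1],
    [0,0.1,0,0,-1],
    [0,0.1,0,0,-1],
    [0,0.1,0,0,-1],
    [0,0.1,0,0,-1],
  ],
)

```text
time: 8.0
position: [0.5718, -0.0341, 0.0273]
eef_rot: [-0.0, 0.088, 0.996, 0.0]
force: [-1.0, -3.6, 0.9]
gripper_width: -0.0004
gripper_force: 1.8
```

```bash
python3 - <<'E'
from rig import ctrl,optics
import cv2
a=optics.capture("side")["pixels"][175:300,280:380];b=optics.capture("top")["pixels"][175:275,190:390]
cv2.imwrite("pics/p4.png",cv2.hconcat([cv2.resize(a,(320,400),interpolation=2),cv2.copyMakeBorder(cv2.resize(b,(480,240),interpolation=2),0,160,0,0,0)]))
print(ctrl.get_obs()["position"],ctrl.get_obs()["force"])
E
```

```text
[ 0.57196462 -0.03365496  0.02726524] [ 0.28659209 -0.94145319 -0.20510095]
```

View pics/p4.png

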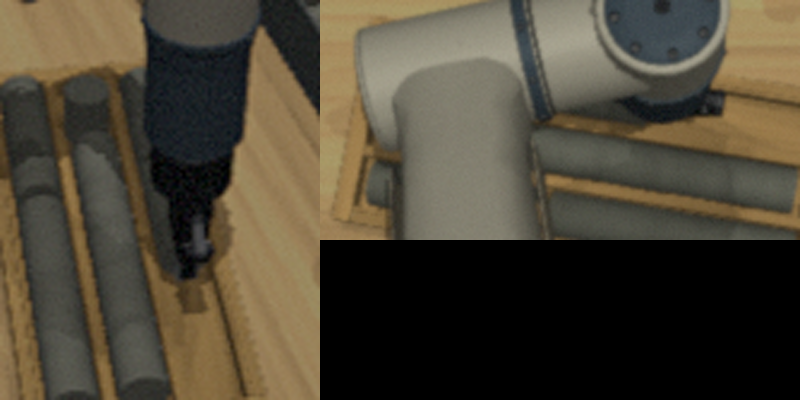

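The arm hides the gap between the two pieces. I'll push on in small steps and watch for the force to rise when the second piece joins.

Request:
step_arm(
  plan=[
    [0,0.1,0,0,-1],
    [0,0.1,0,0,-1],
    [0,0.1,0,0,-1],
  ],
)

```text
time: 8.35
position: [0.5733, -0.0255, 0.0273]
eef_rot: [-0.0, 0.088, 0.996, -0.0]
force: [-0.7, -4.9, 1.6]
gripper_width: -0.0003
gripper_force: 1.8
```

Request:
step_arm(
  plan=[
    [0,0.1,0,0,-1],
    [0,0.1,0,0,-1],
    [0,0.1,0,0,-1],
  ],
)

```text
time: 8.6
position: [0.5745, -0.0174, 0.0273]
eef_rot: [-0.0, 0.087, 0.996, -0.001]
force: [-2.0, -6.9, 2.1]
gripper_width: -0.0001
gripper_force: 3.6
```

Request:
step_arm(
  plan=[
    [0,0.1,0,0,-1],
    [0,0.1,0,0,-1],
  ],
)

```text
time: 8.77
position: [0.5755, -0.0116, 0.0273]
eef_rot: [-0.001, 0.088, 0.996, -0.001]
force: [-0.4, -7.3, 0.5]
gripper_width: -0.0002
gripper_force: 3.7
```

The force doubled from about 3.6 to 7.3 N, so the two pieces have met. I'll back off, rise and check.

Request:
step_arm(
  plan=[
    [0,0,0,0,-1],
    [0,0,0,0,-1],
    [0,-0.2,0,0,-1],
    [0,-0.5,0,0,-1],
    [0,-0.6,0,0,-1],
    [0,0,-0.8,0,-1],
    [0,0,-0.8,0,-1],
    [0,0,-0.8,0,-1],
    [0,0,-0.8,0,-1],
    [0,-0.9,-0.8,0,-1],
    [0,-0.9,-0.8,0,-1],
    [0,-0.9,0,0,-1],
  ],
)

```text
time: 9.77
position: [0.5575, -0.1306, 0.177]
eef_rot: [0.005, 0.087, 0.996, -0.0]
force: [0.6, -0.6, 0.9]
gripper_width: -0.0002
gripper_force: 0.0
```

Request:
step_arm(
  plan=[
    [0,-0.9,0,0,-1],
    [0,-0.9,0,0,-1],
    [0,-0.9,0,0,-1],
    [0,-0.9,0,0,-1],
    [0,-0.9,0,0,-1],
    [0,-0.9,0,0,-1],
    [0,0,0,0,-1],
    [0,0,0,0,-1],
  ],
)

```text
time: 10.43
position: [0.5261, -0.2899, 0.1709]
eef_rot: [0.0, 0.089, 0.996, 0.0]
force: [-0.3, -0.6, 0.6]
gripper_width: -0.0
gripper_force: 0.0
```

```bash
python3 - <<'E'
from rig import ctrl,optics
import cv2
a=optics.capture("side")["pixels"][175:300,280:380];b=optics.capture("top")["pixels"][175:275,190:390]
cv2.imwrite("pics/p5.png",cv2.hconcat([cv2.resize(a,(320,400),interpolation=2),cv2.copyMakeBorder(cv2.resize(b,(480,240),interpolation=2),0,160,0,0,0)]))
o=ctrl.get_obs();print(o["position"],o["force"])
E
```

```text
[ 0.52668209 -0.28834751  0.17115383] [-0.5534875  -0.57468797  0.10175412]
```

View pics/p5.png

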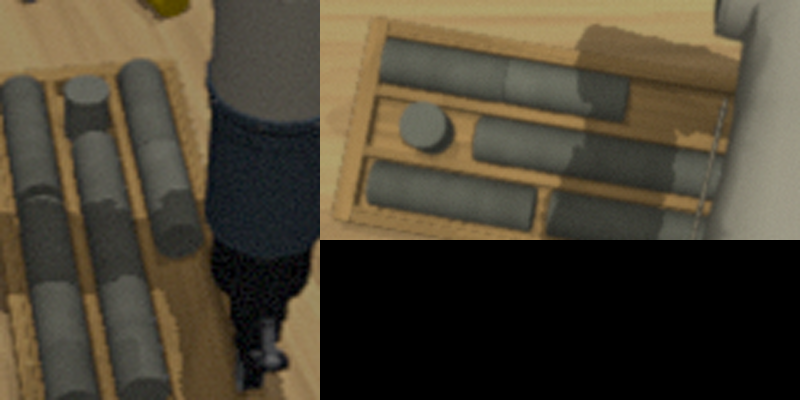

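The two cores lie end to end with no visible gap: they join at about (507,78) in the right crop, and the foot is at about (628,100). Nothing else has moved, so I'll hand in.

```bash
python3 -c "
from rig import job
print(job.sign_off())"
```

```text
the job is handed in; nothing more can be done
None
```

I tipped the tall core into its own row and slid it until it met the lying piece; the last picture shows no gap between them and nothing else moved, and the job is handed in (no verdict was returned).

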